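# Set the repair cradle's sliding jaw to the yellow notch

### The job

Set the bench cradle to yellow: squeeze the orange release lever against the black grip, keep it squeezed while you slide the blue jaw along until it is nearly at the yellow tab, then let go and nudge the jaw along until its tooth drops fully into the notch nearest that tab. The latch is small plastic: squeeze with about 15 N and push the jaw to feel for the notch with about 10 N, stopping when it resists (never over 15 N). Leave the jaw locked there, and do not disturb the glue bottles, the tape roll or the meter.

Things in the scene. Friction and masses are not known exactly. Their poses are not given: they have to be found in the camera images.
- cradle: repair cradle fixed to the bench: aluminium base plate 190 (x) x 370 (y) x 12 mm, a dark fixed jaw 75 mm high at its +y end. Origin: centre of the plate's underside, on the bench; z up. The blue jaw slides along the cradle's own y, at first parked at the -y end, and can go about 190 mm towards +y. Only the jaw and lever move.
- notch_strip (a point): top of the -x face of the steel notched strip (z 46 mm, 16 mm thick, along y). Notches open to -x: a parking bay 38 mm wide, where the tooth starts, then three square notches 12 mm wide, 50 mm apart, one by each tab. The strip was screwed on by eye: all notches are shifted along y by up to 12 mm either way from their tabs (not shown by this point), so feel for them.
- jaw_grip (a point): point on the blue jaw between black grip and orange paddle, 75 mm above the bench, axes as the cradle's. Pinch along x centred here: the fixed grip's outer face is at x -12 mm, the paddle's at +20 mm at rest, +11 mm squeezed (32 to 23 mm across); both 28 mm wide in y, up to 95 mm above the bench. Keep fingertips over 50 mm above the bench. The jaw rubs with about 2 N.
- jaw_cheek (a point): centre of the top inner edge of the +y one of two blue cheek plates on the jaw, 80 mm above the bench. They stand at y +/-22 to +/-28 mm from jaw_grip, x +/-44 mm, so 44 mm is clear between them: fingers opened off the lever (50 mm or so) can push the jaw along y by a cheek.
- lever_paddle (a point): middle of the orange paddle's outer (+x) face, 75 mm above the bench; squeezed, it moves up to 9 mm to -x, towards the black grip.
- lever (a joint): lever travel in m: 0 at rest, tooth fully out; 0.009 fully squeezed. Spring: 9 N at 0, 13.5 N at 0.009. The tooth goes 6 mm into a notch and is free above about 0.0065. Let go between notches, it rests on the strip's face at about 0.006, rubs (a push of 4 to 6 N then moves the jaw) and drops to 0 by itself when over a notch; the square walls then stop the jaw both ways.
- lever_tooth (a point): tip of the orange tooth, 9 mm wide in y (1.5 mm play each side in a notch), at the jaw's middle in y (same y as jaw_grip), 40 mm above the bench, arm's top 45 mm; axes as the cradle's; moves with jaw and lever.
- tab_yellow: yellow plastic tab 22 x 16 x 22 mm fixed on the cradle's plate at cradle x +83 mm, beside its notch; origin at the middle of its underside, axes as the cradle's. When locked at yellow the tooth lies within 13.5 mm of this tab along the cradle's y. Tabs swap places between runs.
- tab_red: red tab of the same size, by another notch; not wanted
- tab_green: green tab of the same size, by another notch; not wanted
- glue_pink: small glue bottle with pink label and tip, 36 mm across, 105 mm tall, standing loose; origin under its centre
- glue_green: small glue bottle with green label and tip, 36 mm across, 105 mm tall, standing loose; origin under its centre
- tape_roll: blue tape roll lying flat, 90 mm across, 24 mm high, loose; origin under its centre
- meter: black handheld meter lying flat, 85 x 140 x 30 mm, loose; origin under its centre

How it is judged:
By the outcome, as a careful person would: the job done as asked, in the order asked, and still so for the second after the job is handed in, with the robot touching nothing.
It also fails if it takes over 43 s, if anything falls off the work surface, if the arm or the gripper's body presses on something with over 40 N, if the wrist force passes 120 N, or if a joint passes its speed limit or range.

### The arm

A 6-joint arm with a two-finger parallel gripper is mounted at the origin on the work surface. World frame = base frame: x ahead of the robot, y to its left, z up, the work surface at z = 0. Lengths are in m, angles in rad, forces in N, time in s.
With the tool pointing down it reaches from about 0.25 to 0.725 m from the base axis. Payload 4 kg.
Tool frame: the origin (TCP) lies midway between the tips of the shut fingers; the grasp point (between the pads) lies 19 mm behind it; z points along the fingers, y is the line along which they close (so a half turn about z gives the same grasp; the last joint's range is limited). The gripper opens to 85 mm and grips with 20 to 120 N. Pads are 22 mm wide; open, the fingers measure 114 mm over their backs; the gripper's body (76 mm by 85 mm) begins 54 mm behind the grasp point. The pads swing forward as they close: fully open they stand 13 mm farther back than shut.
Start: joints at [1.185, 0.241, 0.005, 1.335, 0, 1.571], TCP at [0.188, 0.463, 0.231] pointing down, gripper open.
Joint ranges: [-2.72, 2.72], [-1.05, 1.87], [-1.09, 1.28], [-1.99, 2.15], [-1.42, 1.44], [-3.14, 3.14]. Speed limits (rad/s): [2.79, 2.79, 3.14, 3.14, 3.14, 3.14].

### API

Orientations are given as a unit quaternion [x, y, z, w].
In Python, from workcell import get_obs, camera, job_done, silhouettes gives the robot as it stands. The module is installed in compiled form; this text tells all that it offers.
- The arm moves only by the tool drive_tool, never from a script. Its argument "increments" is a list of rows, each a list of 3 entries, a list of its own where there are three numbers: the shift along the world's x, y, z in mm, then the turn, a rotation vector about the world's x, y, z in degrees, then the opening, from 0 (shut) to 1 (fully open). A call has 1 to 8 rows; each row shifts and turns the commanded pose from where the row before left it; what a row does not reach is not made up. A row lasts 1/12 s, in which the tool goes at most 41.7 mm and 7.16 degrees, less where a joint would pass 70% of its speed; a pose out of reach is approached as far as the arm can. A call is refused whole if a number of a shift passes 41.7 or a number of a turn 7.16, either way. A call with a gripper value outside its range is refused whole. The fingers move at their own pace and stop on an object; the grip force is fixed at half the most. Time passes only in rows, so rows that do not move let the fingers close. It gives the time, the measured TCP pose, the force, the opening and the grip force at its end, in the units of the state.
- get_obs(): the state, without advancing time (a new reading comes with each control period).
- camera(name): name is "scene" or "top"; returns a dict with "image" (480x640x3 uint8, red, green, blue), "K" (3x3 intrinsics, pixels), "k1" (the pictures are not rectified: a ray, as slopes to the right and down, at radius r is drawn at 1 + k1 r^2 times it, then the intrinsics apply), "view" (4x4, takes a point from world to camera coordinates). Camera axes: x right, y down, z forward; pixel columns grow to the right and rows downward; lengths in m; the calibration is good to about 2 mm. A picture is of the moment at which its call begins. There is no depth.
- job_done(): hands the job in; it is judged then, once.
Trained networks look in a picture, given as the dict that the camera call returned (one of the last four; its "shot" number tells which), for a name from the list of things; names that differ only in an ending like _2 or _b are one class to them, and where a whole thing is asked for, a point or a joint stands for the part that bears it (a point fixed in the world has none). Each returns a list of dicts, best first, with "conf" (0 to 1); they miss things now and then, are a little off and sometimes report something else, mostly with a low value. They report only what shows in the picture. A call takes as long as a camera call.
- silhouettes(query, picture): "region" (480x640 bool, what is visible of it) and "bbox" ([left, top, right, bottom] in pixels, round what is visible of it).
The state is a dict: "clock": time; "joint_pos": joint angles; "joint_vel": joint speeds; "tau": joint torques, N m; "eef_pos": TCP position; "tool_rot": TCP orientation; "ft_force": force on the tool from outside, world axes, zero at the start; "ft_torque": the same for the moment, N m; "grip_width": finger opening in m; "grasp_force": force on a finger pad.
Only numpy, scipy, OpenCV 4.12 (cv2) and the standard library are available. Lean on these libraries where they do the work, as an engineer would, in place of code of your own. Each camera call takes 0.05 s, during which the arm holds its last target. There are 200 camera calls.

## Working session

There is one attempt and no reset: what is moved stays moved. The work goes in short steps, Python scripts to look and compute and a tool call to move; the robot and the scene stay as the last step left them, time stands still between calls to the robot, and variables do not carry over. Pictures are saved under pics/ and viewed, at most 10 in all, crops included, and the job is handed in when it is done.

Besides the shell and the picture viewer there is one more tool, called after "Emit:" by a JSON object that holds its "fn" and its "kwargs". drive_tool: Moves the arm, as the interface text tells. Its arguments: {"type":"object","properties":{"increments":{"type":"array"}},"required":["increments"]}

```bash
mkdir -p pics
cat > h.py <<'E'
import numpy as np, cv2
from workcell import get_obs, camera, job_done, silhouettes
def pix(c,P):
    v=(np.c_[np.atleast_2d(P),np.ones(len(np.atleast_2d(P)))]@np.array(c["view"]).T)[:,:3]
    s=v[:,:2]/v[:,2:]; r2=(s**2).sum(1,keepdims=True); s=s*(1+c["k1"]*r2)
    K=np.array(c["K"]); return s@K[:2,:2].T+K[:2,2]
def onz(c,uv,z):
    K=np.array(c["K"]); d=(np.linalg.inv(K)@[uv[0],uv[1],1])[:2]; s=d.copy()
    for _ in range(20): s=d/(1+c["k1"]*(s@s))
    V=np.array(c["view"]); R=V[:3,:3]; o=-R.T@V[:3,3]; r=R.T@np.r_[s,1]
    return o+r*(z-o[2])/r[2]
def save(c,n,box=None,f=1):
    im=c["image"][:,:,::-1]
    if box: im=im[box[1]:box[3],box[0]:box[2]]
    cv2.imwrite("pics/"+n,cv2.resize(im,None,fx=f,fy=f,interpolation=cv2.INTER_CUBIC))
E
python3 - <<'E'
from h import *
o=get_obs(); print(o)
for n in("top","scene"):
    c=camera(n); save(c,n+"0.png")
    V=np.array(c["view"]); print(n,-V[:3,:3].T@V[:3,3],c["k1"],c["K"][0])
    for q in("cradle","tab_yellow","tab_red","tab_green","jaw_grip","lever_paddle","glue_pink","glue_green","tape_roll","meter"):
        for s in silhouettes(q,c)[:2]:
            m=s["region"]; ys,xs=np.nonzero(m); u=(xs.mean(),ys.mean())
            z={"tab":.034,"jaw":.08,"lev":.09}.get(q[:3],.0)
            print(q,round(s["conf"],2),s["bbox"],m.sum(),np.round(onz(c,u,z),3))
E
```

```text
{'clock': 0.0, 'joint_pos': array([ 1.18500766e+00,  2.41457801e-01,  3.71732380e-03,  1.33521459e+00,
       -2.09311668e-05,  1.57078181e+00]), 'joint_vel': array([-0.00076719, -0.00036516, -0.00059625,  0.00043134,  0.00104823,
       -0.00100443]), 'tau': array([ 6.34981825e-04, -3.72319615e+01,  2.52406240e+01,  1.71172066e-02,
        1.70236481e-04, -1.20261535e-05]), 'eef_pos': array([0.18790921, 0.46265359, 0.23038796]), 'tool_rot': array([ 1.91693104e-01,  9.81454323e-01, -1.06135566e-03, -1.96651704e-04]), 'ft_force': array([ 1.1983172 , -0.02267534,  0.24575509]), 'ft_torque': array([0.00231711, 0.02107726, 0.00771224]), 'grasp_force': 0.0, 'grip_width': 0.08523859410200894}
top [0.44776676 0.03652841 0.98449023] -0.08176763721892358 [437.36700271   0.         316.82626976]
tab_red 0.47 [320.7, 245.1, 331.0, 253.9] 77 [0.602 0.003 0.034]
tab_green 0.65 [303.4, 255.4, 312.3, 267.9] 74 [0.586 0.05  0.034]
jaw_grip 0.78 [368.3, 235.0, 415.6, 287.1] 1344 [ 0.559 -0.123  0.08 ]
lever_paddle 0.49 [378.7, 234.9, 394.6, 257.5] 158 [ 0.585 -0.112  0.09 ]
glue_pink 0.63 [335.9, 188
[... 564 characters left out ...]
tab_yellow 0.63 [277.0, 247.2, 284.1, 264.6] 102 [ 0.631 -0.04   0.034]
tab_red 0.53 [301.4, 248.8, 310.8, 268.0] 120 [0.615 0.006 0.034]
jaw_grip 0.68 [236.2, 187.4, 275.3, 238.8] 1311 [ 0.593 -0.113  0.08 ]
lever_paddle 0.61 [244.6, 205.1, 264.1, 238.3] 367 [ 0.607 -0.107  0.09 ]
glue_pink 0.67 [251.9, 260.2, 271.6, 303.7] 628 [ 0.689 -0.057  0.   ]
glue_green 0.7 [334.2, 271.6, 356.1, 317.2] 652 [0.653 0.104 0.   ]
glue_green 0.63 [276.4, 246.5, 286.7, 263.5] 139 [ 0.606 -0.054  0.   ]
tape_roll 0.55 [149.8, 194.8, 192.8, 239.7] 927 [ 0.603 -0.315  0.   ]
tape_roll 0.26 [239.2, 191.9, 272.9, 238.3] 1382 [ 0.524 -0.155  0.   ]
meter 0.6 [415.5, 231.8, 499.6, 280.3] 2857 [0.466 0.278 0.   ]
```

Run:
```python
from h import *
c=camera("top"); save(c,"top1.png",(240,170,440,320),4)
c=camera("scene"); save(c,"scene1.png",(190,170,410,325),3.6)
```

```text
(no output)
```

View pics/top1.png

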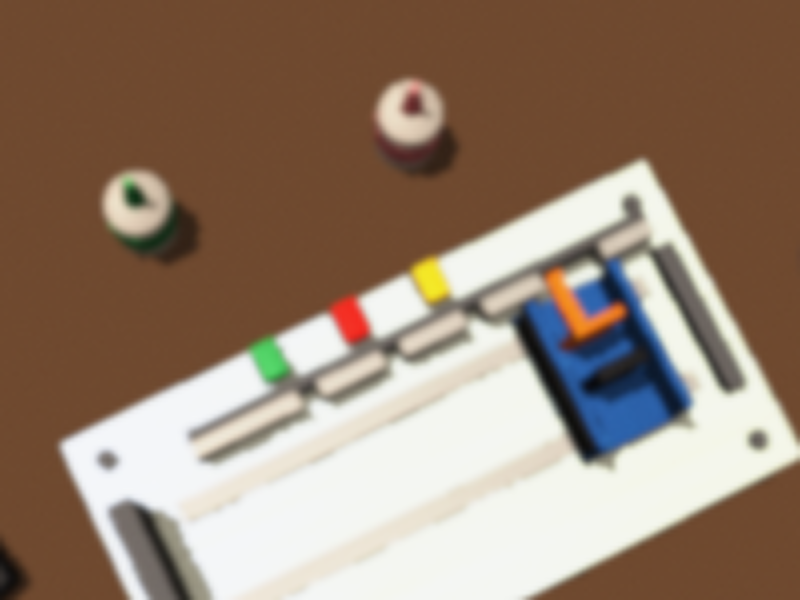

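View pics/scene1.png

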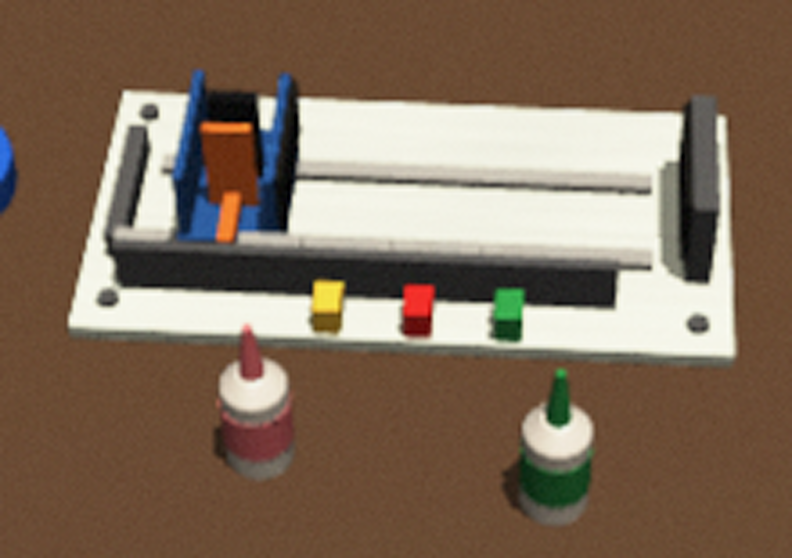

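The top view shows the cradle turned about 26°, with the jaw parked at the right. The tabs from the jaw end are yellow (crop 430,281), red and green, and the strip has visible gaps near (470,312), (390,350) and (308,395). I'll fit the cradle pose from the plate corners and tabs, and estimate the jaw and notch positions.

```bash
cat > fit.py <<'E'
from h import *
from scipy.optimize import least_squares
T=camera("top"); S=camera("scene")
t=lambda x,y:(240+x/4,170+y/4); s=lambda x,y:(190+x/3.6,170+y/3.6)
obs=[(T,(.095,-.185,.012),t(643,160)),(T,(.095,.185,.012),t(62,443)),(T,(-.095,-.185,.012),t(800,456)),
(S,(-.095,-.185,.012),s(124,91)),(S,(-.095,.185,.012),s(726,116)),(S,(.095,-.185,.012),s(70,331)),(S,(.095,.185,.012),s(735,352))]
def W(p,P):
    c_,s_=np.cos(p[2]),np.sin(p[2]); P=np.asarray(P); return np.r_[p[0]+c_*P[0]-s_*P[1],p[1]+s_*P[0]+c_*P[1],P[2]]
f=lambda p:np.concatenate([(pix(c,W(p,P))[0]-uv) for c,P,uv in obs])
r=least_squares(f,[.55,-.03,.45],loss="soft_l1"); p=r.x
print(p,np.round(f(p),1).reshape(-1,2).tolist())
def loc(c,uv,z):
    q=onz(c,uv,z); d=q[:2]-p[:2]; c_,s_=np.cos(p[2]),np.sin(p[2]); return np.round(1000*np.array([c_*d[0]+s_*d[1],-s_*d[0]+c_*d[1]]),1)
if __name__=="__main__":
    np.save("p.npy",p)
    for n,uv in dict(yellow=(432,276),red=(351,313),green=(269,352)).items(): print(n,loc(T,t(*uv),.034))
    for n,uv in dict(yellow=(329,291),red=(419,294),green=(509,299)).items(): print("S",n,loc(S,s(*uv),.034))
    for n,uv in dict(n1=(472,317),n2=(392,356),n3=(308,399),s0=(205,455),s1=(648,235)).items(): print(n,loc(T,t(*uv),.046))
    for n,uv,z in[("gripblack",(617,370),.095),("paddle",(604,320),.095),("cheek+ near",(523,318),.08),("cheek+ far",(592,455),.08),("cheek- near",(612,265),.08),("cheek- far",(688,404),.08)]: print(n,loc(T,t(*uv),z))
    for n,uv,z in[("S paddle top",(228,124),.095),("S black top",(232,96),.095),("cheek+",(290,76),.08),("cheek-",(199,73),.08)]: print(n,loc(S,s(*uv),z))
    # rectified cradle-plane view at z=46mm, 4px/mm: columns y -190..10, rows x 20..95
    for nm,c,z,f in(("T",T,.046,4),):
        ys=np.arange(-150,50,.25)/1000; xs=np.arange(95,-55,-.25)/1000
        G=np.array([W(p,(x,y,z)) for x in xs for y in ys]); m=pix(c,G).reshape(len(xs),len(ys),2).astype(np.float32)
        im=cv2.remap(c["image"],m[...,0],m[...,1],cv2.INTER_CUBIC)[:,:,::-1]; cv2.imwrite("pics/rect.png",im)
E
python3 fit.py
```

```text
[ 0.52825773 -0.03474338  0.350006  ] [[-0.4, -0.7], [-1.4, -0.2], [0.6, -0.6], [-0.1, -1.0], [0.3, -1.1], [-0.7, -2.3], [0.5, 0.3]]
yellow [ 83.4 -42.1]
red [84.6  7.3]
green [85.1 57.3]
S yellow [ 82.3 -39.5]
S red [81.6  9.9]
S green [82.3 59.3]
n1 [ 51.8 -49.6]
n2 [52.  -0.9]
n3 [51.1 50.1]
s0 [ 48.5 113. ]
s1 [  49.5 -157.4]
gripblack [-11.1 -96.2]
paddle [  14.8 -102.4]
cheek+ near [ 35.8 -68.1]
cheek+ far [-43.7 -66.9]
cheek- near [  40.  -123.4]
cheek- far [ -42.6 -124.3]
S paddle top [ 17.3 -98.9]
S black top [ -4.9 -99.6]
cheek+ [-38.9 -71.9]
cheek- [ -38.3 -124.1]
```

View pics/rect.png

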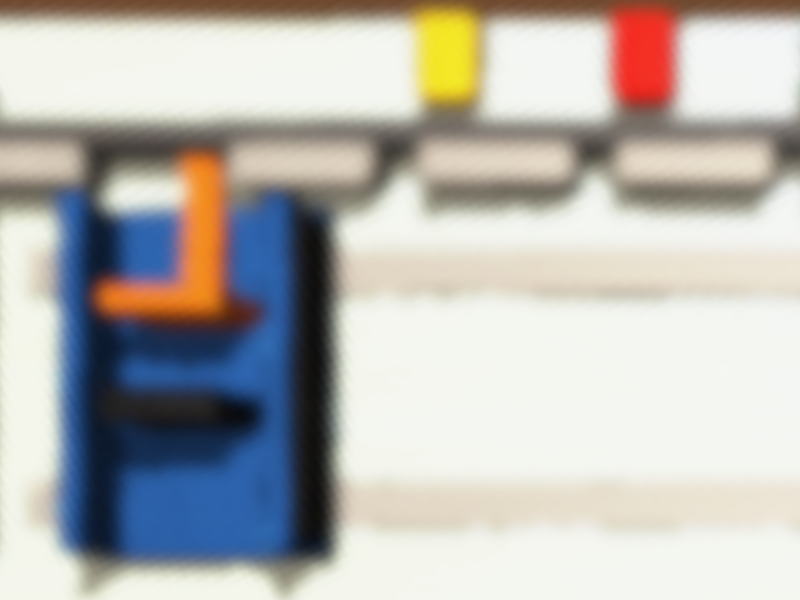

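The cradle is at yaw 20°, and the jaw and tooth sit at cradle y ≈ −98. The yellow tab is at −41 and its notch looks to be at about −51. The plan is to slide the jaw squeezed to about −65, release it, then nudge. I'm moving over the jaw now.

Emit:
{"fn": "drive_tool", "kwargs": {"increments": [[[20.8,-32.8,0],[0,0,-6],0.6],[[20.8,-32.8,0],[0,0,-6],0.6],[[20.8,-32.8,0],[0,0,-6],0.6],[[20.8,-32.8,0],[0,0,-6],0.6],[[20.8,-32.8,0],[0,0,-6],0.6],[[20.8,-32.8,0],[0,0,-6],0.6],[[20.8,-32.8,0],[0,0,-6],0.6],[[20.8,-32.8,0],[0,0,-5.8],0.6]]}}

```text
clock: 1.97
eef_pos: [0.3552, 0.1992, 0.2316]
tool_rot: [0.575, 0.818, 0.0, 0.0]
ft_force: [0.2, 0.9, 0.1]
grip_width: 0.051
grasp_force: 0.0
```

Emit:
{"fn": "drive_tool", "kwargs": {"increments": [[[20.8,-32.8,0],[0,0,0],0.6],[[20.8,-32.8,0],[0,0,0],0.6],[[20.8,-32.8,0],[0,0,0],0.6],[[20.8,-32.8,0],[0,0,0],0.6],[[20.8,-32.8,0],[0,0,0],0.6],[[20.8,-32.8,0],[0,0,0],0.6],[[20.8,-32.8,0],[0,0,0],0.6],[[20.8,-32.8,0],[0,0,0],0.6]]}}

```text
clock: 2.63
eef_pos: [0.5217, -0.0635, 0.2314]
tool_rot: [0.573, 0.82, 0.0, 0.0]
ft_force: [0.9, 0.4, -0.2]
grip_width: 0.0511
grasp_force: 0.0
```

Emit:
{"fn": "drive_tool", "kwargs": {"increments": [[[20.8,-32.8,0],[0,0,0],0.6],[[20.8,-32.8,0],[0,0,0],0.6],[[0,0,-30],[0,0,0],0.6],[[0,0,-30],[0,0,0],0.6],[[0,0,0],[0,0,0],0.6],[[0,0,0],[0,0,0],0.6]]}}

```text
clock: 3.13
eef_pos: [0.5608, -0.1269, 0.1696]
tool_rot: [0.573, 0.82, -0.001, -0.003]
ft_force: [-0.0, 0.4, -0.6]
grip_width: 0.0515
grasp_force: 0.0
```

```bash
cat > st.py <<'E'
from h import *
p=np.load("p.npy"); o=get_obs(); d=o["eef_pos"]-[p[0],p[1],0]; c,s=np.cos(p[2]),np.sin(p[2])
R=np.array([[c,s,0],[-s,c,0],[0,0,1]])
from scipy.spatial.transform import Rotation as Q
M=Q.from_quat(o["tool_rot"]).as_matrix(); ty=R@M[:,1]
print("t",o["clock"],"tcp cradle mm",np.round(1000*R@d,1),"F cradle",np.round(R@o["ft_force"],2),"w",round(o["grip_width"]*1000,2),"g",o["grasp_force"],"ty",np.round(ty,3),"tz",np.round(M[:,2],3))
E
python3 st.py
```

```text
t 3.1333 tcp cradle mm [ -1.  -97.8 169.6] F cradle [ 0.14  0.42 -0.63] w 51.48 g 0.0 ty [ 1.     0.    -0.005] tz [-0.005  0.001 -1.   ]
```

Emit:
{"fn": "drive_tool", "kwargs": {"increments": [[[1,0,-25],[0,0,0],0.65],[[0,0,-25],[0,0,0],0.65],[[0,0,0],[0,0,0],0.65],[[0,0,0],[0,0,0],0.65]]}}

```text
clock: 3.47
eef_pos: [0.5634, -0.1266, 0.1224]
tool_rot: [0.573, 0.82, -0.0, -0.0]
ft_force: [0.8, 0.9, 1.5]
grip_width: 0.0553
grasp_force: 0.0
```

```bash
python3 st.py
python3 - <<'E'
from h import *
c=camera("scene"); save(c,"s2.png",(200,130,320,250),5)
p=np.load("p.npy");print(pix(c,np.array([get_obs()["eef_pos"]])))
E
```

```text
t 3.4667 tcp cradle mm [  1.5 -98.4 122.4] F cradle [1.04 0.56 1.52] w 55.33 g 0.0 ty [ 1.     0.002 -0.   ] tz [-0.  0. -1.]
[[253.10018191 188.65410187]]
```

View pics/s2.png

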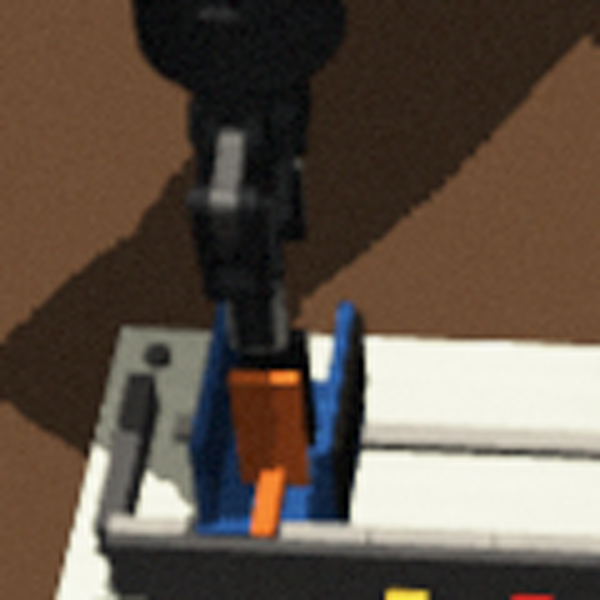

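The finger is about centred between the cheeks and lined up with the paddle (finger at 255,345, paddle top at 265,375). Descending.

Emit:
{"fn": "drive_tool", "kwargs": {"increments": [[[-1.7,0.4,-15],[0,0,0],0.65],[[0,0,-15],[0,0,0],0.65],[[0,0,-15],[0,0,0],0.65],[[0,0,-15],[0,0,0],0.65],[[0,0,-3],[0,0,0],0.6],[[0,0,0],[0,0,0],0.5],[[0,0,0],[0,0,0],0.45],[[0,0,0],[0,0,0],0.42]]}}

```text
clock: 4.18
eef_pos: [0.5644, -0.1267, 0.0607]
tool_rot: [0.573, 0.82, 0.002, 0.002]
ft_force: [3.0, 1.4, 1.4]
grip_width: 0.036
grasp_force: 1.3
```

```bash
python3 st.py
```

```text
t 4.1833 tcp cradle mm [  2.4 -98.8  60.7] F cradle [3.26 0.31 1.39] w 36.03 g 1.2716898322105408 ty [1.    0.001 0.005] tz [ 0.006  0.    -1.   ]
```

Emit:
{"fn": "drive_tool", "kwargs": {"increments": [[[0,0,0],[0,0,0],0.37],[[0,0,0],[0,0,0],0.34],[[0,0,0],[0,0,0],0.32],[[0,0,0],[0,0,0],0.31],[[0,0,0],[0,0,0],0.3],[[0,0,0],[0,0,0],0.3]]}}

```text
clock: 4.68
eef_pos: [0.5636, -0.1271, 0.0614]
tool_rot: [0.573, 0.82, 0.001, 0.002]
ft_force: [-0.7, 1.8, 9.6]
grip_width: 0.026
grasp_force: 12.1
```

```bash
python3 st.py
```

```text
t 4.6833 tcp cradle mm [  1.5 -98.9  61.4] F cradle [-0.06  1.89  9.59] w 26.04 g 12.065361589193344 ty [1.    0.001 0.004] tz [ 0.005 -0.001 -1.   ]
```

Emit:
{"fn": "drive_tool", "kwargs": {"increments": [[[0,0,2],[0,0,0],0.29],[[0,0,1],[0,0,0],0.28],[[0,0,0],[0,0,0],0.28],[[0,0,0],[0,0,0],0.28]]}}

```text
clock: 5.02
eef_pos: [0.5626, -0.1272, 0.0617]
tool_rot: [0.573, 0.82, 0.0, 0.001]
ft_force: [2.9, -0.9, -1.3]
grip_width: 0.024
grasp_force: 11.5
```

```bash
python3 st.py
```

```text
t 5.0167 tcp cradle mm [  0.5 -98.6  61.7] F cradle [ 2.44 -1.81 -1.31] w 23.96 g 11.544030010700226 ty [1.    0.001 0.001] tz [ 0.001 -0.001 -1.   ]
```

Emit:
{"fn": "drive_tool", "kwargs": {"increments": [[[-0.8,2.2,0],[0,0,0],0.28],[[-0.8,2.2,0],[0,0,0],0.28],[[-0.8,2.2,0],[0,0,0],0.28],[[-0.8,2.2,0],[0,0,0],0.28]]}}

```text
clock: 5.35
eef_pos: [0.5591, -0.1178, 0.0617]
tool_rot: [0.573, 0.82, 0.0, 0.001]
ft_force: [3.0, -1.0, 0.3]
grip_width: 0.0244
grasp_force: 11.2
```

```bash
python3 st.py
```

```text
t 5.35 tcp cradle mm [  0.5 -88.6  61.7] F cradle [ 2.44 -1.96  0.33] w 24.39 g 11.19887575507164 ty [1.    0.001 0.001] tz [ 0.001 -0.    -1.   ]
```

Emit:
{"fn": "drive_tool", "kwargs": {"increments": [[[-0.8,2.2,0],[0,0,0],0.28],[[-0.8,2.2,0],[0,0,0],0.28],[[-0.8,2.2,0],[0,0,0],0.28],[[-0.8,2.2,0],[0,0,0],0.28],[[-0.8,2.2,0],[0,0,0],0.28],[[-0.8,2.2,0],[0,0,0],0.28],[[-0.8,2.2,0],[0,0,0],0.28],[[-0.8,2.2,0],[0,0,0],0.28]]}}

```text
clock: 6.02
eef_pos: [0.5527, -0.1002, 0.0617]
tool_rot: [0.573, 0.82, 0.0, 0.0]
ft_force: [5.3, -0.6, 2.7]
grip_width: 0.0244
grasp_force: 10.6
```

Emit:
{"fn": "drive_tool", "kwargs": {"increments": [[[-0.8,2.2,0],[0,0,0],0.28],[[-0.4,1.1,0],[0,0,0],0.28],[[0,0,0],[0,0,0],0.28],[[0,0,0],[0,0,0],0.28]]}}

```text
clock: 6.35
eef_pos: [0.5514, -0.0966, 0.0617]
tool_rot: [0.573, 0.82, 0.001, 0.0]
ft_force: [4.1, 1.1, 5.1]
grip_width: 0.0244
grasp_force: 10.4
```

```bash
python3 st.py
python3 - <<'E'
from h import *
c=camera("scene"); save(c,"s3.png",(210,150,330,270),5)
E
```

```text
t 6.35 tcp cradle mm [  0.5 -66.   61.7] F cradle [ 4.22 -0.37  5.1 ] w 24.39 g 10.360711365938187 ty [1.    0.001 0.001] tz [ 0.001  0.001 -1.   ]
```

View pics/s3.png

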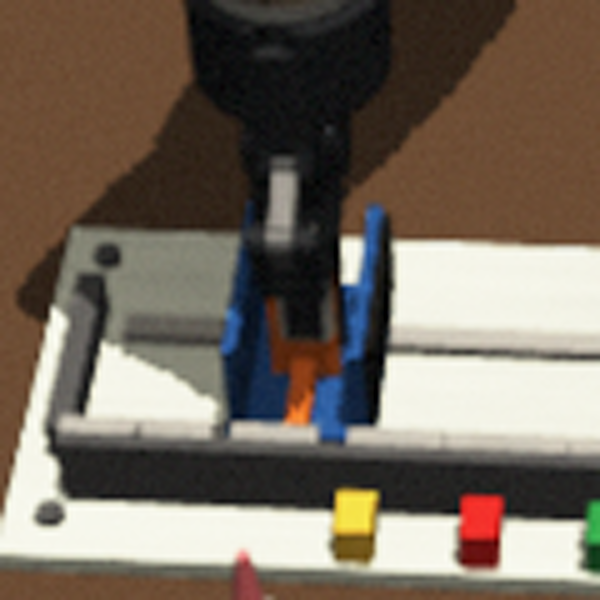

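The jaw followed the tool. The tooth (300,405) is on the strip just short of the notch gap (333,435), which is beside the yellow tab. Letting go of the lever.

Emit:
{"fn": "drive_tool", "kwargs": {"increments": [[[0,0,0],[0,0,0],0.32],[[0,0,0],[0,0,0],0.38],[[0,0,0],[0,0,0],0.45],[[0,0,0],[0,0,0],0.52],[[0,0,0],[0,0,0],0.58],[[0,0,0],[0,0,0],0.6],[[0,0,0],[0,0,0],0.6]]}}

```text
clock: 6.98
eef_pos: [0.5504, -0.0971, 0.0609]
tool_rot: [0.573, 0.82, -0.0, -0.001]
ft_force: [0.0, -0.5, -0.2]
grip_width: 0.0507
grasp_force: 0.0
```

```bash
python3 st.py
```

```text
t 6.9833 tcp cradle mm [ -0.6 -66.1  60.9] F cradle [-0.14 -0.51 -0.24] w 50.65 g 0.0 ty [ 1.     0.001 -0.001] tz [-0.001  0.    -1.   ]
```

Emit:
{"fn": "drive_tool", "kwargs": {"increments": [[[-0.7,1.9,0],[0,0,0],0.6],[[-0.7,1.9,0],[0,0,0],0.6],[[-0.7,1.9,0],[0,0,0],0.6],[[-0.7,1.9,0],[0,0,0],0.6]]}}

```text
clock: 7.32
eef_pos: [0.5481, -0.0892, 0.0613]
tool_rot: [0.573, 0.82, 0.0, -0.0]
ft_force: [0.5, -0.3, -0.3]
grip_width: 0.0515
grasp_force: 0.0
```

```bash
python3 st.py
```

```text
t 7.3167 tcp cradle mm [  0.  -57.9  61.3] F cradle [ 0.4  -0.45 -0.28] w 51.52 g 0.0 ty [ 1.     0.001 -0.   ] tz [-0.  0. -1.]
```

Emit:
{"fn": "drive_tool", "kwargs": {"increments": [[[-0.3,0.9,0],[0,0,0],0.6],[[-0.3,0.9,0],[0,0,0],0.6],[[-0.3,0.9,0],[0,0,0],0.6],[[-0.3,0.9,0],[0,0,0],0.6]]}}

```text
clock: 7.65
eef_pos: [0.5474, -0.0872, 0.0614]
tool_rot: [0.573, 0.819, -0.001, 0.001]
ft_force: [0.4, -6.2, -1.7]
grip_width: 0.0513
grasp_force: 2.6
```

Emit:
{"fn": "drive_tool", "kwargs": {"increments": [[[-0.3,0.9,0],[0,0,0],0.6],[[-0.3,0.9,0],[0,0,0],0.6]]}}

```text
clock: 7.82
eef_pos: [0.5468, -0.0855, 0.0614]
tool_rot: [0.573, 0.819, -0.001, 0.001]
ft_force: [0.9, -5.0, -1.4]
grip_width: 0.0513
grasp_force: 2.6
```

Emit:
{"fn": "drive_tool", "kwargs": {"increments": [[[-0.3,0.9,0],[0,0,0],0.6],[[-0.3,0.9,0],[0,0,0],0.6]]}}

```text
clock: 7.98
eef_pos: [0.5461, -0.0837, 0.0614]
tool_rot: [0.573, 0.819, -0.001, 0.001]
ft_force: [1.7, -5.4, -1.1]
grip_width: 0.0515
grasp_force: 2.6
```

```bash
python3 st.py
```

```text
t 7.9833 tcp cradle mm [  0.  -52.1  61.4] F cradle [-0.26 -5.68 -1.09] w 51.47 g 2.586616650223732 ty [ 1. -0. -0.] tz [ 0.001 -0.003 -1.   ]
```

Emit:
{"fn": "drive_tool", "kwargs": {"increments": [[[-0.3,0.9,0],[0,0,0],0.6],[[-0.3,0.9,0],[0,0,0],0.6]]}}

```text
clock: 8.15
eef_pos: [0.5455, -0.0818, 0.0614]
tool_rot: [0.573, 0.819, -0.001, 0.001]
ft_force: [0.2, -4.9, -1.0]
grip_width: 0.0512
grasp_force: 2.6
```

Emit:
{"fn": "drive_tool", "kwargs": {"increments": [[[-0.3,0.9,0],[0,0,0],0.6]]}}

```text
clock: 8.23
eef_pos: [0.5451, -0.081, 0.0614]
tool_rot: [0.573, 0.819, -0.001, 0.001]
ft_force: [-0.3, -4.5, -1.1]
grip_width: 0.051
grasp_force: 2.6
```

Emit:
{"fn": "drive_tool", "kwargs": {"increments": [[[-0.3,0.9,0],[0,0,0],0.6]]}}

```text
clock: 8.32
eef_pos: [0.5448, -0.0801, 0.0614]
tool_rot: [0.573, 0.819, -0.001, 0.001]
ft_force: [0.5, -4.8, -1.1]
grip_width: 0.051
grasp_force: 2.6
```

Emit:
{"fn": "drive_tool", "kwargs": {"increments": [[[-0.3,0.9,0],[0,0,0],0.6]]}}

```text
clock: 8.4
eef_pos: [0.5445, -0.0792, 0.0614]
tool_rot: [0.573, 0.819, -0.001, 0.001]
ft_force: [-0.1, -4.7, -0.4]
grip_width: 0.0514
grasp_force: 2.6
```

Emit:
{"fn": "drive_tool", "kwargs": {"increments": [[[-0.3,0.9,0],[0,0,0],0.6]]}}

```text
clock: 8.48
eef_pos: [0.5442, -0.0783, 0.0614]
tool_rot: [0.573, 0.819, -0.001, 0.001]
ft_force: [0.8, -5.6, -0.7]
grip_width: 0.0513
grasp_force: 2.6
```

Emit:
{"fn": "drive_tool", "kwargs": {"increments": [[[-0.3,0.9,0],[0,0,0],0.6]]}}

```text
clock: 8.57
eef_pos: [0.5438, -0.0773, 0.0614]
tool_rot: [0.573, 0.819, -0.001, 0.001]
ft_force: [1.1, -4.8, -1.3]
grip_width: 0.0513
grasp_force: 2.3
```

Emit:
{"fn": "drive_tool", "kwargs": {"increments": [[[-0.3,0.9,0],[0,0,0],0.6]]}}

```text
clock: 8.65
eef_pos: [0.5435, -0.0764, 0.0614]
tool_rot: [0.573, 0.819, -0.001, 0.001]
ft_force: [0.1, -4.8, -0.3]
grip_width: 0.0513
grasp_force: 2.6
```

Emit:
{"fn": "drive_tool", "kwargs": {"increments": [[[-0.3,0.9,0],[0,0,0],0.6]]}}

```text
clock: 8.73
eef_pos: [0.5431, -0.0751, 0.0614]
tool_rot: [0.573, 0.819, -0.001, 0.0]
ft_force: [-0.8, -2.2, 0.4]
grip_width: 0.0513
grasp_force: 1.0
```

Emit:
{"fn": "drive_tool", "kwargs": {"increments": [[[-0.3,0.9,0],[0,0,0],0.6]]}}

```text
clock: 8.82
eef_pos: [0.5425, -0.0735, 0.0613]
tool_rot: [0.573, 0.819, -0.0, -0.0]
ft_force: [-0.4, -2.3, 0.2]
grip_width: 0.0512
grasp_force: 1.0
```

Emit:
{"fn": "drive_tool", "kwargs": {"increments": [[[-0.3,0.9,0],[0,0,0],0.6]]}}

```text
clock: 8.9
eef_pos: [0.5422, -0.0724, 0.0613]
tool_rot: [0.573, 0.82, -0.0, -0.0]
ft_force: [-0.3, -3.7, 1.1]
grip_width: 0.0512
grasp_force: 1.9
```

Emit:
{"fn": "drive_tool", "kwargs": {"increments": [[[-0.3,0.9,0],[0,0,0],0.6]]}}

```text
clock: 8.98
eef_pos: [0.5422, -0.0723, 0.0614]
tool_rot: [0.573, 0.819, -0.001, 0.001]
ft_force: [-0.3, -7.2, -0.5]
grip_width: 0.0513
grasp_force: 3.2
```

Emit:
{"fn": "drive_tool", "kwargs": {"increments": [[[-0.3,0.8,0],[0,0,0],0.6],[[0,0,0],[0,0,0],0.6]]}}

```text
clock: 9.15
eef_pos: [0.5421, -0.0722, 0.0614]
tool_rot: [0.573, 0.819, -0.001, 0.001]
ft_force: [0.2, -7.8, -0.5]
grip_width: 0.0515
grasp_force: 3.4
```

```bash
python3 st.py
```

```text
t 9.15 tcp cradle mm [  0.2 -39.9  61.4] F cradle [-2.44 -7.37 -0.51] w 51.47 g 3.355656936764717 ty [ 1.    -0.    -0.001] tz [ 0.    -0.004 -1.   ]
```

Emit:
{"fn": "drive_tool", "kwargs": {"increments": [[[-0.3,0.8,0],[0,0,0],0.6],[[0,0,0],[0,0,0],0.6]]}}

```text
clock: 9.32
eef_pos: [0.5421, -0.0721, 0.0614]
tool_rot: [0.573, 0.819, -0.002, 0.002]
ft_force: [0.7, -8.3, -0.5]
grip_width: 0.0513
grasp_force: 4.3
```

The drag dropped from 5 N to 2 N, then the jaw stopped dead at more than 8 N at y ≈ −51. The tooth is in the notch seen earlier. I'm backing off to the centre and retracting.

Emit:
{"fn": "drive_tool", "kwargs": {"increments": [[[1.6,-4.4,0],[0,0,0],0.6],[[1.6,-4.4,0],[0,0,0],0.6],[[1.6,-4.4,0],[0,0,0],0.6],[[0,0,10],[0,0,0],0.6],[[0,0,20],[0,0,0],0.6],[[0,0,30],[0,0,0],0.6],[[0,0,40],[0,0,0],0.6],[[0,0,40],[0,0,0],0.6]]}}

```text
clock: 9.98
eef_pos: [0.5455, -0.0824, 0.2027]
tool_rot: [0.573, 0.82, -0.0, -0.001]
ft_force: [1.0, -0.8, 0.2]
grip_width: 0.0512
grasp_force: 0.0
```

Emit:
{"fn": "drive_tool", "kwargs": {"increments": [[[-30,0,10],[0,0,0],0.6],[[-40,0,0],[0,0,0],0.6],[[-40,0,0],[0,0,0],0.6],[[-40,0,0],[0,0,0],0.6],[[-30,0,0],[0,0,0],0.6],[[0,0,0],[0,0,0],0.6],[[0,0,0],[0,0,0],0.6]]}}

```text
clock: 10.57
eef_pos: [0.3655, -0.0827, 0.2124]
tool_rot: [0.573, 0.82, 0.001, 0.001]
ft_force: [0.6, -0.0, 0.3]
grip_width: 0.0512
grasp_force: 0.0
```

```bash
python3 st.py
python3 - <<'E'
from h import *
c=camera("scene"); save(c,"s4.png",(210,170,340,300),4.6)
E
sed -i 's#obs=\[#T0=T\nobs=[#; s#pics/rect.png#pics/rect2.png#' fit.py
python3 - <<'E'
from h import *
p=np.load("p.npy"); c=camera("top"); a,b=np.cos(p[2]),np.sin(p[2])
X,Y=np.meshgrid(np.arange(95,-55,-.25)/1000,np.arange(-150,50,.25)/1000,indexing="ij")
G=np.c_[(p[0]+a*X-b*Y).ravel(),(p[1]+b*X+a*Y).ravel(),np.full(X.size,.046)]
m=pix(c,G).reshape(*X.shape,2).astype(np.float32)
cv2.imwrite("pics/rect2.png",cv2.remap(c["image"],m[...,0],m[...,1],cv2.INTER_CUBIC)[:,:,::-1])
E
```

```text
t 10.5667 tcp cradle mm [-169.3   10.7  212.4] F cradle [ 0.59 -0.25  0.34] w 51.21 g 0.0 ty [1.    0.    0.002] tz [ 0.002  0.    -1.   ]
```

View pics/rect2.png

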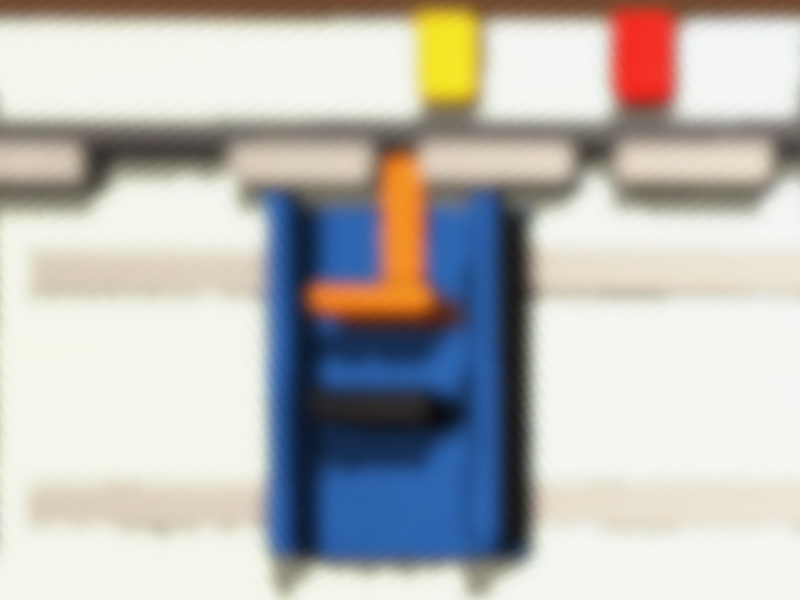

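View pics/s4.png

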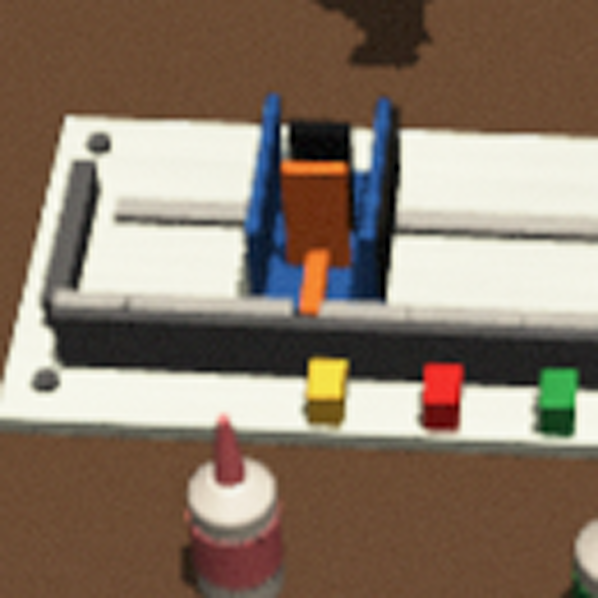

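The rectified view shows the tooth fully in the notch (column 403, rows 150–200, the same depth as when parked). The yellow tab is just beside it (column 448), and the scene view agrees at (313,300).

```bash
python3 -c "from workcell import job_done; print(job_done())"
```

```text
the job is handed in; nothing more can be done
None
```

The blue jaw is locked in the notch by the yellow tab, with the tooth fully dropped in and the arm clear of everything. The squeeze read about 12 N at most and the notch push about 8 N, both a little under your 15 N and 10 N. The job is handed in.

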